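# Stand the tipped varnish bottles up in their lane and close the row

## Task

Two square brown varnish bottles have fallen over in the wooden lane on the violin maker's bench. Stand both upright in the lane, between the two squat jars, then slide the dark wooden block along the lane until jars and bottles stand side by side against the fixed end with no gaps left. Knock nothing over and leave the other things on the bench where they are.

Things in the scene. Friction and masses are not known exactly. Their poses are not given: they have to be found in the camera images.
- rack: Light wooden lane fixed to the bench, 66 mm wide (x), 470 mm long (y). Origin at the centre of its underside, z up. Lane floor 6 mm above the bench, 46 mm wide between two rails along y, each 10 mm wide, tops 14 mm above the bench. The fixed end is a block at the +y end, 50 mm high, inner face at y = +205 mm; the sliding block is at the other end.
- follower (a joint): Travel (m) of the dark wooden sliding block along the rack's +y, towards the fixed end. 0 is the far -y end; its pushing face (44 mm wide, from 7 to 51 mm above the bench) is then at rack y = -200 mm, so the face is at y = -0.200 + value. It slides with light friction and stays where it is left. Its travel ends at 0.300.
- follower_grip (a point): Middle of the sliding block's upright grip, 78 mm above the bench: a tab 28 mm across the lane (rack x) and 18 mm along it (rack y), from 51 to 90 mm above the bench. The pushing face lies 12 mm further towards the fixed end than this point.
- bottle_a: Square brown glass bottle, 88 mm tall: 40 mm square body for the lowest 56 mm, then a round shoulder to an 18 mm neck and, over the top 18 mm, a black cap of diameter 24 mm. About 0.12 kg. Origin on its axis at mid-height (44 mm from base and top); z axis from base to cap. At the start it lies along the lane floor. The two are alike and lie cap to cap or base to base.
- bottle_b: Square brown glass bottle, 88 mm tall: 40 mm square body for the lowest 56 mm, then a round shoulder to an 18 mm neck and, over the top 18 mm, a black cap of diameter 24 mm. About 0.12 kg. Origin on its axis at mid-height (44 mm from base and top); z axis from base to cap. At the start it lies along the lane floor. The two are alike and lie cap to cap or base to base.
- jar_a: Squat glass jar with a brass lid, a cylinder of diameter 40 mm, 44 mm tall, standing upright in the lane at the start. Origin at the centre of its underside, z axis up. The one nearer the fixed end.
- jar_b: Squat glass jar with a brass lid, a cylinder of diameter 40 mm, 44 mm tall, standing upright in the lane at the start. Origin at the centre of its underside, z axis up. The one nearer the sliding block.
- sanding_block: Bystander: cork sanding block, 45 x 75 x 28 mm, on the bench beyond the lane. Origin at the centre of its underside.
- spool_clamp: Bystander: standing wooden spool clamp, diameter 26 mm, 82 mm tall, on the bench beyond the lane. Origin at the centre of its underside.
- thumb_plane: Bystander: small brass plane, 30 x 30 mm, 36 mm tall with its knob, on the bench beyond the lane. Origin at the centre of its underside.
Mind the look-alikes: they are no part of the job. What is shaped like the jar_a but blue is not meant. Leave any pink look-alike of the bottle_b alone.

How it is judged:
By the outcome, as a careful person would: the job done as asked, in the order asked, and still so for the second after the job is handed in, with the robot touching nothing.
It also fails if it takes over 70 s, if anything falls off the work surface, if the arm or the gripper's body presses on something with over 40 N, if the wrist force passes 120 N, or if a joint passes its speed limit or range.

## Robot

A 6-joint arm with a two-finger parallel gripper is mounted at the origin on the work surface. World frame = base frame: x ahead of the robot, y to its left, z up, the work surface at z = 0. Lengths are in m, angles in rad, forces in N, time in s.
With the tool pointing down it reaches from about 0.325 to 0.75 m from the base axis. Payload 7.6 kg.
Tool frame: the origin (TCP) lies at the very end of the fingers, on their centre line; the grasp point (between the pads) lies 19 mm behind it; z points along the fingers, y is the direction in which the jaws open and shut (so a half turn about z gives the same grasp; the last joint's range is limited). The gripper opens to 85 mm and grips with 20 to 120 N. Pads are 22 mm wide; open, the fingers measure 114 mm over their backs; the gripper's body (76 mm by 85 mm) begins 54 mm behind the grasp point. The pads swing forward as they close: fully open they stand 13 mm farther back than shut.
Start: joints at [1.267, 0.052, 1.401, -0, 1.689, -0.07], TCP at [0.122, 0.511, 0.231] pointing down, gripper open.
Joint ranges: [-2.9, 2.9], [-0.91, 2.17], [0.12, 2.37], [-1.06, 4.2], [0.26, 2.73], [-2.93, 2.93]. Speed limits (rad/s): [2.57, 2.57, 3.01, 3.14, 3.14, 3.14].

## Interface

Orientations are given as a unit quaternion [w, x, y, z].
In Python, from rig import manip gives the robot as it stands.
- The arm moves only by the shell command python3 -m inch 'ROWS' [FORCE]. ROWS is a JSON object of lists of equal length, an entry for each row: "dp": the shift along the tool's x, y, z in m, a list of three; "twist": the turn, a rotation vector about the tool's x, y, z in degrees, a list of three; "gripper": the closure, from 0 (fully open) to 1 (shut). A call has 1 to 8 rows; each row is the pose to reach, as a shift and turn from the pose measured when the call began, along the tool's axes at that moment; what a row does not reach only later rows make up. A row lasts 1/10 s, in which the tool goes at most 50 mm and 8.59 degrees, less where a joint would pass 70% of its speed; a pose out of reach is approached as far as the arm can. A call with a gripper value outside its range is refused whole. The fingers move at their own pace and stop on an object; FORCE is the grip in N (left out, the last holds). Time passes only in rows, so rows that repeat a pose let the fingers close. It gives the time, the measured TCP pose, the force and the opening at its end, in the units of the state.
- manip.get_state(): the state, without advancing time (a new reading comes with each control period).
- manip.snapshot(name): name is "scene" or "top" or "wrist"; returns a dict with "frame" (480x640x3 uint8, red, green, blue), "intrinsics" (3x3 intrinsics, pixels), "k1" (the pictures are not rectified: a ray, as slopes to the right and down, at radius r is drawn at 1 + k1 r^2 times it, then the intrinsics apply), "extrinsics" (4x4, takes a point from world to camera coordinates). Camera axes: x right, y up, looking along -z (the intrinsics and any distortion apply to the point x, -y, -z); pixel columns grow to the right and rows downward; lengths in m; the calibration is good to about 2 mm. A picture is of the moment at which its call begins. There is no depth.
- manip.job_done(): hands the job in, once; it reports no verdict.
Trained networks look in a picture, given as the dict that the camera call returned (one of the last four; its "shot" number tells which), for a name from the list of things; names that differ only in an ending like _2 or _b are one class to them, and where a whole thing is asked for, a point or a joint stands for the part that bears it (a point fixed in the world has none). Each returns a list of dicts, best first, with "conf" (0 to 1); they miss things now and then, are a little off and sometimes report something else, mostly with a low value. They report only what shows in the picture. A call takes as long as a camera call. They do not tell look-alikes from the thing itself.
- manip.recognise(picture, label): "bbox" ([left, top, right, bottom] in pixels, round what is visible of it).
- manip.silhouettes(picture, label): "mask" (480x640 bool, what is visible of it) and "bbox" ([left, top, right, bottom] in pixels, round what is visible of it).
The state is a dict: "time": time; "joints": joint angles; "qd": joint speeds; "tau": joint torques, N m; "tool_pos": TCP position; "tcp_rot": TCP orientation; "wrist_force": force on the tool from outside, world axes, zero at the start; "torque": the same for the moment, N m; "grip_width": finger opening in m.
Only numpy, scipy, OpenCV 4.12 (cv2) and the standard library are available. Lean on these libraries where they do the work, as an engineer would, in place of code of your own. Each camera call takes 0.05 s, during which the arm holds its last target. There are 200 camera calls.

## Working session

There is one attempt and no reset: what is moved stays moved. The work goes in short steps, Python scripts to look and compute and a shell command to move; the robot and the scene stay as the last step left them, time stands still between calls to the robot, and variables do not carry over. Pictures are saved under pics/ and viewed, about 8 in all and at most 12, crops included, and the job is handed in when it is done.

```bash
mkdir -p pics; ls
cat > h.py <<'E'
import numpy as np, cv2
from rig import manip
from scipy.spatial.transform import Rotation as R
def ray(p,uv):
    K=np.array(p["intrinsics"]);E=np.array(p["extrinsics"]);k=p["k1"]
    d=(np.array(uv,float)-K[:2,2])/[K[0,0],K[1,1]]
    s=d.copy()
    for _ in range(20): s=d/(1+k*(s@s))
    c=np.array([s[0],-s[1],-1]); 
    return -E[:3,:3].T@E[:3,3], E[:3,:3].T@c
def onz(p,uv,z):
    o,d=ray(p,uv); return o+d*(z-o[2])/d[2]
def proj(p,X):
    K=np.array(p["intrinsics"]);E=np.array(p["extrinsics"])
    c=E[:3,:3]@np.array(X)+E[:3,3]; s=np.array([c[0],-c[1]])/-c[2]; s=s*(1+p["k1"]*(s@s))
    return s*[K[0,0],K[1,1]]+K[:2,2]
def save(p,n,crop=None,f=1):
    im=p["frame"][:,:,::-1]
    if crop: im=im[crop[1]:crop[3],crop[0]:crop[2]]
    cv2.imwrite("pics/"+n,cv2.resize(im,None,fx=f,fy=f,interpolation=cv2.INTER_CUBIC))
E
python3 - <<'E'
from h import *
s=manip.get_state();print({k:np.round(v,3) for k,v in s.items()})
for c in ["scene","top"]:
    p=manip.snapshot(c);save(p,c+"0.png")
    print(c,np.round(p["extrinsics"],3).tolist(),np.round(p["intrinsics"],1).tolist(),p["k1"])
    for l in ["rack","follower","bottle_a","jar_a","sanding_block","spool_clamp","thumb_plane"]:
        print(l,[(np.round(d["bbox"]).tolist(),round(d["conf"],2)) for d in manip.recognise(p,l)])
E
```

```text
pics
{'time': np.float64(0.0), 'joints': array([ 1.267,  0.053,  1.402,  0.   ,  1.689, -0.07 ]), 'qd': array([-0.001,  0.001, -0.001, -0.001,  0.002,  0.   ]), 'tau': array([-0.0000e+00, -3.8167e+01, -3.6019e+01, -0.0000e+00,  6.0000e-03,
       -0.0000e+00]), 'tool_pos': array([0.121, 0.51 , 0.23 ]), 'tcp_rot': array([-0.   ,  0.117,  0.993, -0.001]), 'wrist_force': array([-0.539, -0.769, -0.86 ]), 'torque': array([-0.063,  0.011, -0.014]), 'grip_width': np.float64(0.086)}
scene [[0.85, 0.527, 0.002, -0.445], [-0.345, 0.554, 0.757, 0.118], [0.398, -0.644, 0.653, -1.005], [0.0, 0.0, 0.0, 1.0]] [[524.5, 0.0, 329.6], [0.0, 524.5, 242.2], [0.0, 0.0, 1.0]] -0.13184922808520913
rack [([245.0, 190.0, 387.0, 466.0], 0.68)]
follower [([257.0, 388.0, 297.0, 447.0], 0.71)]
bottle_a [([193.0, 237.0, 252.0, 276.0], 0.92), ([322.0, 240.0, 360.0, 292.0], 0.74), ([300.0, 291.0, 343.0, 351.0], 0.65)]
jar_a [([308.0, 179.0, 327.0, 205.0], 0.95), ([396.0, 182.0, 420.0, 210.0], 0.9), ([348.0, 208.0, 373.0, 243.0], 0.65)]
sanding_block [([386.0, 312.0, 450.0, 368.0], 0.93), ([255.0, 387.0, 299.0, 448.0
[... 177 characters left out ...]
0.009], [0.997, 0.011, 0.073, -0.541], [-0.073, -0.027, 0.997, -1.009], [0.0, 0.0, 0.0, 1.0]] [[560.2, 0.0, 328.3], [0.0, 560.2, 231.3], [0.0, 0.0, 1.0]] 0.04548950507836756
rack [([234.0, 179.0, 491.0, 277.0], 0.89)]
follower [([464.0, 181.0, 490.0, 212.0], 0.71)]
bottle_a [([362.0, 206.0, 413.0, 237.0], 0.72), ([346.0, 308.0, 397.0, 346.0], 0.7), ([301.0, 219.0, 353.0, 249.0], 0.66)]
jar_a [([433.0, 197.0, 458.0, 216.0], 0.9), ([231.0, 303.0, 261.0, 326.0], 0.9), ([194.0, 220.0, 220.0, 245.0], 0.89), ([259.0, 240.0, 283.0, 260.0], 0.62)]
sanding_block [([341.0, 138.0, 384.0, 173.0], 0.98)]
spool_clamp [([271.0, 161.0, 289.0, 183.0], 0.79)]
thumb_plane [([410.0, 140.0, 429.0, 160.0], 0.64)]
```

View pics/top0.png

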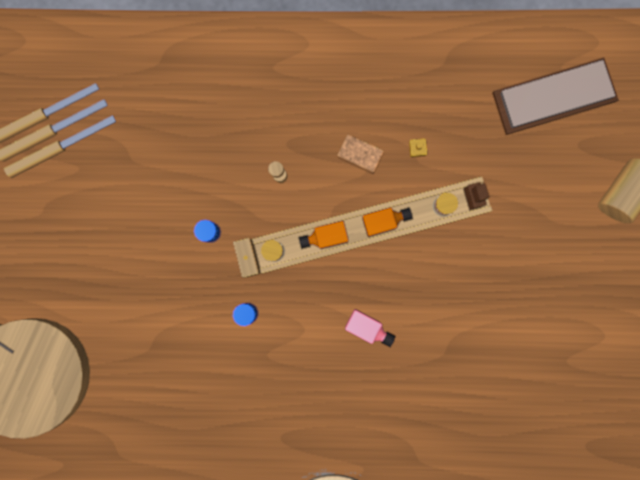

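View pics/scene0.png

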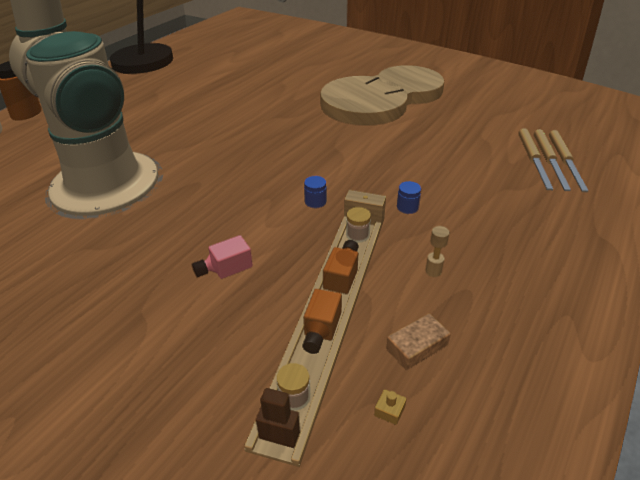

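Top view: the lane runs from the fixed end block at (246,257) to the slider at (477,195). The jars are at (271,250) and (447,204). The brown bottles at (325,236) and (387,221) lie base to base with caps outward. The blue jars and the pink bottle stay outside the lane. The scene view agrees.

```bash
cat > m.py <<'E'
from h import *
from scipy.optimize import minimize
def box(x0,x1,y0,y1,z0,z1): return [[x,y,z] for x in(x0,x1) for y in(y0,y1) for z in(z0,z1)]
RK=np.array(box(-.033,.033,-.235,.235,0,.014)+box(-.033,.033,.205,.235,0,.05)+box(-.014,.014,-.221,-.203,.05,.09))
def hullmask(pts):
    m=np.zeros((480,640),np.uint8);cv2.fillConvexPoly(m,cv2.convexHull(np.round(np.array(pts)*16).astype(np.int32)),1,shift=4);return m>0
def fill(*ms):
    m=np.any(ms,axis=0);return hullmask(np.argwhere(m)[:,::-1])
def W(q,P):
    c,s=np.cos(q[2]),np.sin(q[2]);P=np.atleast_2d(P);return np.c_[q[0]+c*P[:,0]-s*P[:,1],q[1]+s*P[:,0]+c*P[:,1],P[:,2]]
def fit(ims,q0):
    def f(q): return sum(1-(m&h).sum()/(m|h).sum() for p,m in ims for h in [hullmask([proj(p,X) for X in W(q,RK)])])
    return minimize(f,q0,method="Nelder-Mead",options=dict(initial_simplex=np.array(q0)+np.array([[0,0,0],[.02,0,0],[0,.02,0],[0,0,.05]])))
E
python3 - <<'E'
from m import *
ims=[]
for c in["top","scene"]:
    p=manip.snapshot(c);g=lambda l:manip.silhouettes(p,l)
    r=fill(g("rack")[0]["mask"],g("follower")[0]["mask"]);ims.append((p,r))
    a=onz(p,[477,195],.05);b=onz(p,[246,257],.05)
    q0=[.55,0,.25] if c=="top" else qt
    o=fit([(p,r)],q0); qt=o.x;print(c,o.x,o.fun)
    for l in["bottle_a","jar_a"]:
        for d in g(l):
            rr=cv2.minAreaRect(np.argwhere(d["mask"])[:,::-1].astype(np.float32));uv=rr[0]
            w=onz(p,uv,.026);l2=W([0,0,-qt[2]],w-np.r_[qt[:2],0])[0];print(l,round(d["conf"],2),np.round(uv),np.round(w,3),"rack",np.round(l2,3))
o=fit(ims,q0);print("both",o.x,o.fun)
E
```

```text
top [ 0.54974946 -0.04721738  0.27293084] 0.03554088172460668
bottle_a 0.65 [371. 331.] [ 0.363 -0.064  0.026] rack [-0.185  0.035  0.026]
bottle_a 0.6 [388. 219.] [ 0.564 -0.093  0.026] rack [ 0.001 -0.047  0.026]
bottle_a 0.56 [323. 237.] [0.531 0.025 0.026] rack [0.001 0.075 0.026]
jar_a 0.67 [207. 232.] [0.537 0.237 0.026] rack [0.064 0.278 0.026]
jar_a 0.64 [246. 314.] [0.39  0.163 0.026] rack [-0.097  0.246  0.026]
jar_a 0.59 [445. 205.] [ 0.592 -0.197  0.026] rack [ 0.    -0.155  0.026]
jar_a 0.58 [272. 250.] [0.504 0.117 0.026] rack [0.    0.17  0.026]
scene [ 0.55348798 -0.04776191  0.27634783] 0.026149331594391922
bottle_a 0.66 [320. 322.] [ 0.564 -0.091  0.026] rack [-0.001 -0.044  0.026]
bottle_a 0.56 [221. 259.] [ 0.37  -0.066  0.026] rack [-0.182  0.032  0.026]
jar_a 0.94 [293. 386.] [ 0.593 -0.195  0.026] rack [-0.002 -0.152  0.026]
jar_a 0.89 [315. 192.] [0.395 0.16  0.026] rack [-0.096  0.243  0.026]
jar_a 0.65 [358. 225.] [0.506 0.117 0.026] rack [-0.     0.172  0.026]
jar_a 0.56 [408. 197.] [0.543 0.233 0.026] rack [0.067 0.273 0.026]
both [ 0.5512093  -0.04745131  0.28088302] 0.10958806552708822
```

```bash
cat > go.py <<'E'
import sys
from m import *
Q=[.551,-.047,.275]
def tgt(x,y,z,phi):  # grasp point in rack frame (m), tool lean deg; tool x=+rack y
    c,s=np.cos(Q[2]),np.sin(Q[2])
    M=np.c_[[-s,c,0],[c,s,0],[0,0,-1.]]@R.from_euler("y",phi,degrees=True).as_matrix()
    return W(Q,[x,y,z])[0]+.019*M[:,2],M
def cur():
    s=manip.get_state();q=s["tcp_rot"];return s,np.array(s["tool_pos"]),R.from_quat(np.r_[q[1:],q[0]]).as_matrix()
if __name__=="__main__":
    s,p,M=cur()
    g=W([0,0,-Q[2]],p-.019*M[:,2]-np.r_[Q[:2],0])[0]
    c,sn=np.cos(Q[2]),np.sin(Q[2]);Mr=np.c_[[-sn,c,0],[c,sn,0],[0,0,-1.]].T@M
    print("t",round(float(s["time"]),2),"grasp(rack)",np.round(g,4),"lean/rotvec",np.round(R.from_matrix(Mr).as_rotvec(degrees=True),1),"w",round(float(s["grip_width"]),4),"F",np.round(s["wrist_force"],1),"j",np.round(s["joints"],2))
    for a in sys.argv[1:]:
        P,N=tgt(*map(float,a.split(",")))
        print(a,"dp",np.round(M.T@(P-p),3).tolist(),"tw",np.round(R.from_matrix(M.T@N).as_rotvec(degrees=True),1).tolist())
E
python3 go.py 0,.069,.17,0 0,.069,.15,-42
```

```text
t 1.3 grasp(rack) [-0.2618  0.6534  0.2503] lean/rotvec [ -0.   -0.  -60.8] w 0.0857 F [ 0.5 -0.3  0.9] j [ 1.27  0.05  1.4  -0.    1.69 -0.07]
0,.069,.17,0 dp [-0.513, -0.383, 0.08] tw [0.0, 0.0, 60.8]
0,.069,.15,-42 dp [-0.519, -0.394, 0.095] tw [22.3, -37.9, 58.0]
```

```bash
T='[-0.513,-0.383,0.08]'; python3 -m inch '{"dp":[[-0.513,-0.383,0.08],[-0.513,-0.383,0.08],[-0.513,-0.383,0.08],[-0.513,-0.383,0.08],[-0.513,-0.383,0.08],[-0.513,-0.383,0.08],[-0.513,-0.383,0.08],[-0.513,-0.383,0.08]],"twist":[[0,0,61],[0,0,61],[0,0,61],[0,0,61],[0,0,61],[0,0,61],[0,0,61],[0,0,61]],"gripper":[0,0,0,0,0,0,0,0]}' 40; python3 go.py 0,.069,.17,0
```

```text
time: 2.1
tool_pos: [0.377, 0.2043, 0.1818]
tcp_rot: [0.0, 0.606, 0.795, 0.001]
wrist_force: [0.6, 1.5, 0.5]
grip_width: 0.0854
t 2.1 grasp(rack) [-0.0993  0.2891  0.2008] lean/rotvec [-0.1  0.   0.4] w 0.0854 F [0.6 1.5 0.5] j [ 0.41 -0.21  1.74  0.    1.6   0.14]
0,.069,.17,0 dp [-0.219, 0.101, 0.031] tw [0.1, -0.0, -0.4]
```

```bash
python3 -m inch '{"dp":[[-0.22,0.101,0.031],[-0.22,0.101,0.031],[-0.22,0.101,0.031],[-0.22,0.101,0.031],[-0.22,0.101,0.031],[-0.22,0.101,0.031],[-0.22,0.101,0.031],[-0.22,0.101,0.031]],"twist":[[0,0,0],[0,0,0],[0,0,0],[0,0,0],[0,0,0],[0,0,0],[0,0,0],[0,0,0]],"gripper":[0,0,0,0,0,0,0,0]}' 40; python3 go.py 0,.069,.17,0 0,.069,.13,-42
python3 - <<'E'
from go import *
p=manip.snapshot("wrist")
im=p["frame"].copy()
from m import *
for X in W(Q,[[x,y,z] for x,z in((-.023,.014),(.023,.014)) for y in np.linspace(-.1,.2,16)]): 
    u=proj(p,X)
    if abs(u).max()<2000: cv2.circle(im,tuple(int(v) for v in u),2,(0,255,0),-1)
for X in W(Q,[[0,.029,.046],[0,.085,.046],[0,.117,.038],[0,.170,.05]]): cv2.circle(im,tuple(int(v) for v in proj(p,X)),3,(255,0,255),-1)
p["frame"]=im;save(p,"w1.png")
E
```

```text
time: 2.9
tool_pos: [0.5323, 0.0197, 0.1511]
tcp_rot: [0.0, 0.606, 0.795, 0.001]
wrist_force: [-0.3, -0.3, -0.0]
grip_width: 0.0853
t 2.9 grasp(rack) [1.000e-04 6.920e-02 1.701e-01] lean/rotvec [-0.1  0.   0.4] w 0.0853 F [-0.3 -0.3 -0. ] j [-0.03  0.11  1.5   0.    1.53 -0.3 ]
0,.069,.17,0 dp [-0.0, -0.0, 0.0] tw [0.1, -0.0, -0.4]
0,.069,.13,-42 dp [-0.013, -0.0, 0.035] tw [-0.1, -42.0, -0.4]
```

View pics/w1.png

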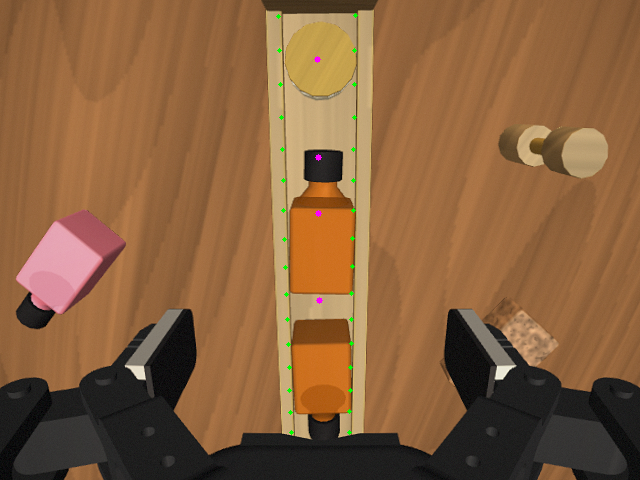

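The wrist view looks along the lane. Bottle A's base is at row 293, about 4 mm nearer the fixed end than my estimate (row 300), and the rails fit within about 1 mm. Bottle B, the jar and the rails all match.

```bash
python3 - <<'E'
from go import *
p=manip.snapshot("wrist");E=np.array(p["extrinsics"]);s,t,M=cur()
print("cam in tool",np.round(M.T@(-E[:3,:3].T@E[:3,3]-t),3))
E
python3 go.py .001,.072,.12,-42 .001,.072,.036,-42
```

```text
cam in tool [ 0.071  0.001 -0.142]
t 3.0 grasp(rack) [0.0002 0.0695 0.1704] lean/rotvec [-0.1  0.   0.3] w 0.0854 F [0.7 0.9 0.5] j [-0.03  0.11  1.5   0.    1.53 -0.3 ]
.001,.072,.12,-42 dp [-0.01, 0.001, 0.046] tw [-0.0, -42.0, -0.3]
.001,.072,.036,-42 dp [-0.01, 0.001, 0.13] tw [-0.0, -42.0, -0.3]
```

```bash
python3 -m inch '{"dp":[[-0.01,0.001,0.046],[-0.01,0.001,0.046],[-0.01,0.001,0.046],[-0.01,0.001,0.046],[-0.01,0.001,0.046],[-0.01,0.001,0.046],[-0.01,0.001,0.046]],"twist":[[0,-8,0],[0,-16,0],[0,-24,0],[0,-32,0],[0,-42,0],[0,-42,0],[0,-42,0]],"gripper":[0,0,0,0,0,0,0]}' 40; python3 go.py .001,.072,.036,-42
```

```text
time: 3.7
tool_pos: [0.5355, 0.012, 0.1049]
tcp_rot: [0.285, 0.565, 0.744, -0.216]
wrist_force: [-0.2, 0.1, 0.3]
grip_width: 0.0854
t 3.7 grasp(rack) [0.0012 0.0736 0.1191] lean/rotvec [  0.  -41.9   0.2] w 0.0854 F [-0.2  0.1  0.3] j [ 0.31  0.21  1.64 -0.75  1.39  0.21]
.001,.072,.036,-42 dp [0.054, -0.0, 0.063] tw [-0.1, -0.1, -0.1]
```

```bash
python3 -m inch '{"dp":[[0.025,0,0.03],[0.054,0,0.063],[0.054,0,0.063],[0.054,0,0.063]],"twist":[[0,0,0],[0,0,0],[0,0,0],[0,0,0]],"gripper":[0,0,0,0]}' 40; python3 -m inch '{"dp":[[0,0,0],[0,0,0],[0,0,0],[0,0,0],[0,0,0],[0,0,0],[0,0,0],[0,0,0]],"twist":[[0,0,0],[0,0,0],[0,0,0],[0,0,0],[0,0,0],[0,0,0],[0,0,0],[0,0,0]],"gripper":[1,1,1,1,1,1,1,1]}' 40; python3 go.py .001,.072,.036,-42 .001,.085,.08,-42
```

```text
time: 4.1
tool_pos: [0.5365, 0.0096, 0.0233]
tcp_rot: [0.284, 0.565, 0.744, -0.216]
wrist_force: [-0.7, 0.8, 0.6]
grip_width: 0.0858
time: 4.9
tool_pos: [0.5375, 0.0099, 0.0251]
tcp_rot: [0.285, 0.566, 0.743, -0.215]
wrist_force: [-2.0, 1.3, 7.0]
grip_width: 0.0397
t 4.9 grasp(rack) [0.0024 0.0711 0.0392] lean/rotvec [ -0.1 -41.9   0.3] w 0.0397 F [-2.   1.3  7. ] j [ 0.3   0.34  1.67 -0.77  1.27  0.32]
.001,.072,.036,-42 dp [0.003, -0.001, 0.002] tw [-0.0, -0.1, -0.3]
.001,.085,.08,-42 dp [-0.017, -0.001, -0.04] tw [-0.0, -0.1, -0.3]
```

```bash
python3 go.py .0015,.09,.095,-42 .0015,.1,.095,48; python3 -m inch '{"dp":[[-0.01,0,-0.02],[-0.017,0,-0.04],[-0.017,0,-0.04],[-0.017,0,-0.04]],"twist":[[0,0,0],[0,0,0],[0,0,0],[0,0,0]],"gripper":[1,1,1,1]}' 40; python3 go.py .0015,.10,.1,48 .0015,.102,.045,48
```

```text
t 4.9 grasp(rack) [0.0024 0.0711 0.0392] lean/rotvec [ -0.1 -41.9   0.3] w 0.0397 F [-2.   1.3  7. ] j [ 0.3   0.34  1.67 -0.77  1.27  0.32]
.0015,.09,.095,-42 dp [-0.023, -0.001, -0.054] tw [-0.0, -0.1, -0.3]
.0015,.1,.095,48 dp [0.003, -0.001, -0.08] tw [0.2, 89.9, -0.2]
time: 5.3
tool_pos: [0.5334, 0.0234, 0.0658]
tcp_rot: [0.285, 0.566, 0.743, -0.215]
wrist_force: [0.0, -0.1, -2.0]
grip_width: 0.0393
t 5.3 grasp(rack) [0.0022 0.0852 0.08  ] lean/rotvec [ -0.1 -41.8   0.3] w 0.0393 F [ 0.  -0.1 -2. ] j [ 0.33  0.27  1.66 -0.75  1.34  0.28]
.0015,.10,.1,48 dp [0.017, -0.001, -0.044] tw [0.2, 89.8, -0.2]
.0015,.102,.045,48 dp [0.055, -0.001, -0.004] tw [0.2, 89.8, -0.2]
```

```bash
python3 -m inch '{"dp":[[0.004,0,-0.011],[0.008,0,-0.022],[0.012,0,-0.033],[0.017,-0.001,-0.044],[0.017,-0.001,-0.044],[0.017,-0.001,-0.044],[0.017,-0.001,-0.044],[0.017,-0.001,-0.044]],"twist":[[0,8,0],[0,16,0],[0,24,0],[0,32,0],[0,40,0],[0,48,0],[0,56,0],[0,64,0]],"gripper":[1,1,1,1,1,1,1,1]}' 40; python3 go.py .0015,.10,.1,48
```

```text
time: 6.1
tool_pos: [0.5209, 0.063, 0.0865]
tcp_rot: [-0.154, 0.594, 0.781, 0.119]
wrist_force: [-0.1, -0.4, -2.4]
grip_width: 0.0395
t 6.1 grasp(rack) [0.0008 0.1068 0.104 ] lean/rotvec [-0.2 22.5  0.2] w 0.0395 F [-0.1 -0.4 -2.4] j [-0.14  0.24  1.53  0.36  1.53 -0.46]
.0015,.10,.1,48 dp [0.0, 0.001, -0.001] tw [0.3, 25.5, -0.1]
```

Run:
```python
from h import *
p=manip.snapshot("scene");save(p,"s2.png",(230,150,470,330),3)
```

```text
(no output)
```

View pics/s2.png

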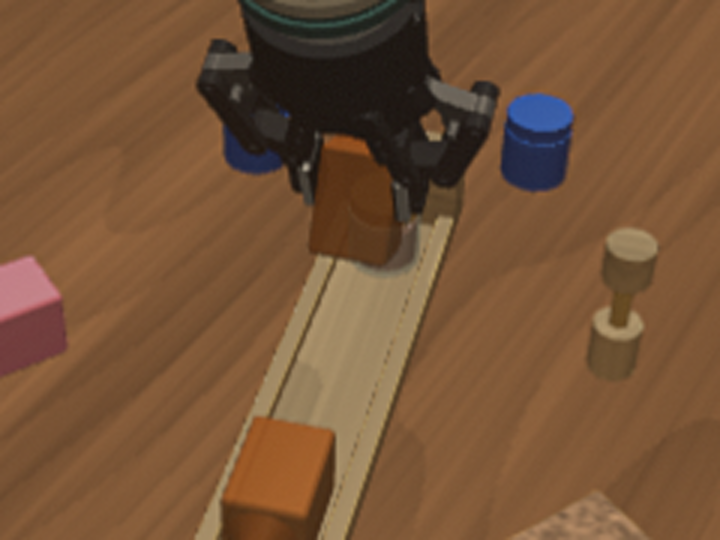

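The bottle turns with the gripper, base towards the camera and about 64° up. Next I finish the turn and lower it.

```bash
python3 -m inch '{"dp":[[0,0.001,-0.001],[0,0.001,-0.001],[0,0.001,-0.001],[0,0.001,-0.001],[0,0.001,-0.001]],"twist":[[0,8.5,0],[0,17,0],[0,25.5,0],[0,25.5,0],[0,25.5,0]],"gripper":[1,1,1,1,1]}' 40; python3 go.py .0015,.1,.049,48
python3 - <<'E'
from h import *
p=manip.snapshot("scene");save(p,"s3.png",(230,130,470,310),3)
E
```

```text
time: 6.65
tool_pos: [0.521, 0.0606, 0.0838]
tcp_rot: [-0.326, 0.555, 0.725, 0.247]
wrist_force: [0.7, 0.2, -1.0]
grip_width: 0.0394
t 6.65 grasp(rack) [0.0003 0.0975 0.0965] lean/rotvec [-0.  48.2  0.6] w 0.0394 F [ 0.7  0.2 -1. ] j [-0.3   0.45  1.43  0.69  1.75 -0.62]
.0015,.1,.049,48 dp [-0.034, 0.001, 0.033] tw [0.3, -0.2, -0.5]
```

View pics/s3.png

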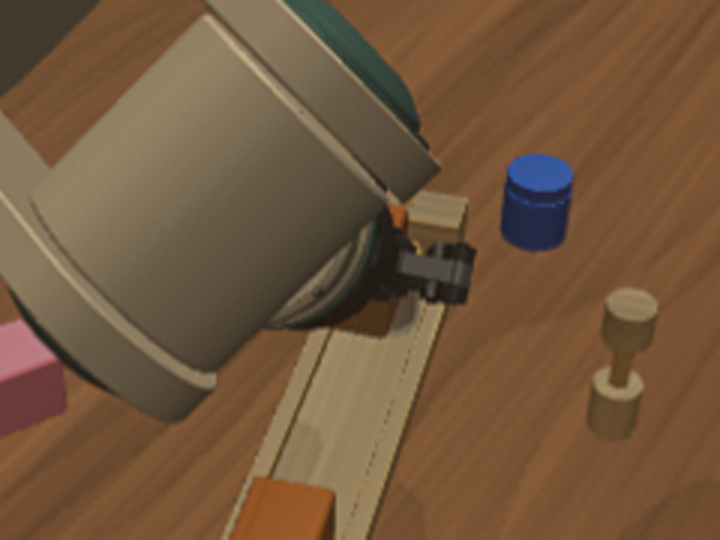

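The arm hides the bottle, but it is clear of everything. I lower it in steps.

```bash
python3 -m inch '{"dp":[[-0.01,0.001,0.01],[-0.02,0.001,0.019],[-0.03,0.001,0.029],[-0.034,0.001,0.033],[-0.034,0.001,0.033]],"twist":[[0,0,-0.5],[0,0,-0.5],[0,0,-0.5],[0,0,-0.5],[0,0,-0.5]],"gripper":[1,1,1,1,1]}' 40; python3 go.py .0015,.1,.045,48
```

```text
time: 7.2
tool_pos: [0.5211, 0.0636, 0.0364]
tcp_rot: [-0.325, 0.551, 0.728, 0.248]
wrist_force: [0.1, 0.3, -1.6]
grip_width: 0.0398
t 7.2 grasp(rack) [0.0011 0.1004 0.0491] lean/rotvec [-0.2 48.2  0. ] w 0.0398 F [ 0.1  0.3 -1.6] j [-0.3   0.52  1.45  0.69  1.68 -0.68]
.0015,.1,.045,48 dp [-0.003, 0.0, 0.002] tw [0.2, -0.2, 0.1]
```

```bash
python3 -m inch '{"dp":[[-0.0015,0,0.0015],[-0.003,0,0.002],[-0.003,0,0.003],[-0.003,0,0.003]],"twist":[[0,0,0],[0,0,0],[0,0,0],[0,0,0]],"gripper":[1,1,1,1]}' 40; python3 go.py .0015,.1,.043,48
```

```text
time: 7.6
tool_pos: [0.5214, 0.0635, 0.0331]
tcp_rot: [-0.324, 0.551, 0.728, 0.248]
wrist_force: [-1.6, -3.3, 5.8]
grip_width: 0.0395
t 7.6 grasp(rack) [0.0014 0.1002 0.0458] lean/rotvec [-0.3 48.2 -0. ] w 0.0395 F [-1.6 -3.3  5.8] j [-0.3   0.53  1.45  0.69  1.68 -0.68]
.0015,.1,.043,48 dp [-0.002, 0.0, 0.002] tw [0.2, -0.2, 0.1]
```

```bash
python3 -m inch '{"dp":[[0,0,0],[0,0,0],[0,0,0],[0,0,0],[0,0,0],[0,0,-0.03],[0,0,-0.07],[0,0,-0.1]],"twist":[[0,0,0],[0,0,0],[0,0,0],[0,0,0],[0,0,0],[0,0,0],[0,0,0],[0,0,0]],"gripper":[0.2,0,0,0,0,0,0,0]}' 40; python3 go.py 0,.02,.22,0
python3 - <<'E'
from h import *
p=manip.snapshot("wrist");save(p,"w4.png")
E
```

```text
time: 8.4
tool_pos: [0.5417, -0.0096, 0.1012]
tcp_rot: [-0.324, 0.551, 0.728, 0.248]
wrist_force: [0.5, 0.7, 0.5]
grip_width: 0.0857
t 8.4 grasp(rack) [0.0011 0.0244 0.1139] lean/rotvec [-0.3 48.2 -0. ] w 0.0857 F [0.5 0.7 0.5] j [-0.4   0.52  1.29  0.66  1.86 -0.66]
0,.02,.22,0 dp [0.062, -0.001, -0.08] tw [0.3, -48.2, 0.0]
```

View pics/w4.png

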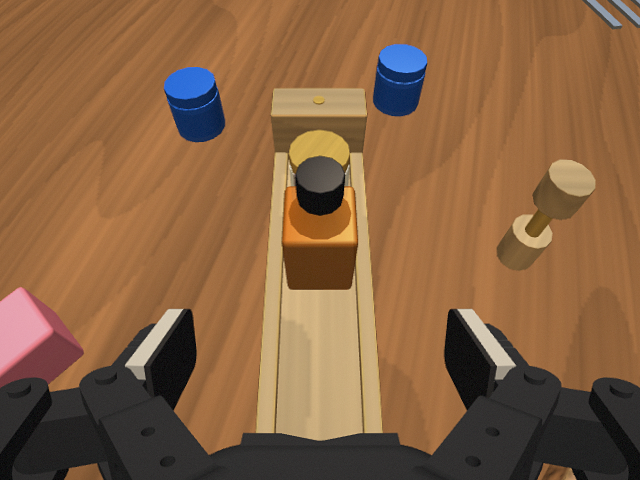

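Bottle A stands upright in the lane, cap at (320,180), base edge at row 287, with the jar behind it still standing. Now bottle B.

```bash
python3 -c "
from h import *
from go import Q
from m import W
p=manip.snapshot('wrist');print('A front base edge rack',W([0,0,-Q[2]],onz(p,[319,288],.006)-np.r_[Q[:2],0]), W([0,0,-Q[2]],onz(p,[284,288],.006)-np.r_[Q[:2],0]))"; python3 go.py .0015,-.039,.11,42 .0015,-.039,.037,42
```

```text
A front base edge rack [[0.00353355 0.09331941 0.006     ]] [[-0.01854765  0.0933115   0.006     ]]
t 8.5 grasp(rack) [0.0022 0.0226 0.1154] lean/rotvec [-0.6 48.   0. ] w 0.0854 F [0.5 1.1 1.6] j [-0.4   0.52  1.29  0.66  1.86 -0.66]
.0015,-.039,.11,42 dp [-0.047, -0.001, -0.042] tw [0.6, -6.0, 0.2]
.0015,-.039,.037,42 dp [-0.101, -0.001, 0.007] tw [0.6, -6.0, 0.2]
```

```bash
python3 -m inch '{"dp":[[-0.047,-0.001,-0.042],[-0.047,-0.001,-0.042],[-0.047,-0.001,-0.042],[-0.07,-0.001,-0.02],[-0.101,-0.001,0.007],[-0.101,-0.001,0.007],[-0.101,-0.001,0.007]],"twist":[[0.5,-6,0],[0.5,-6,0],[0.5,-6,0],[0.5,-6,0],[0.5,-6,0],[0.5,-6,0],[0.5,-6,0]],"gripper":[0,0,0,0,0,0,0]}' 40; python3 go.py .0015,-.039,.037,42
```

```text
time: 9.2
tool_pos: [0.559, -0.0699, 0.0227]
tcp_rot: [-0.287, 0.562, 0.745, 0.217]
wrist_force: [0.1, -0.2, 0.6]
grip_width: 0.0857
t 9.2 grasp(rack) [ 0.0015 -0.0369  0.0368] lean/rotvec [-0.  42.1 -0.2] w 0.0857 F [ 0.1 -0.2  0.6] j [-0.45  0.67  1.21  0.54  1.77 -0.76]
.0015,-.039,.037,42 dp [-0.001, 0.0, -0.002] tw [-0.1, -0.1, 0.2]
```

```bash
python3 -m inch '{"dp":[[-0.001,0,-0.002],[-0.001,0,-0.002],[-0.001,0,-0.002],[-0.001,0,-0.002],[-0.001,0,-0.002],[-0.001,0,-0.002],[-0.001,0,-0.002],[-0.001,0,-0.002]],"twist":[[0,0,0],[0,0,0],[0,0,0],[0,0,0],[0,0,0],[0,0,0],[0,0,0],[0,0,0]],"gripper":[1,1,1,1,1,1,1,1]}' 40; python3 go.py .001,-.055,.08,42 .001,-.077,.1,-48
```

```text
time: 10.0
tool_pos: [0.5602, -0.0722, 0.025]
tcp_rot: [-0.286, 0.562, 0.745, 0.218]
wrist_force: [-0.2, -1.2, 6.3]
grip_width: 0.0396
t 10.0 grasp(rack) [ 0.002  -0.0395  0.0391] lean/rotvec [-0.1 42.1 -0.2] w 0.0396 F [-0.2 -1.2  6.3] j [-0.45  0.67  1.21  0.54  1.77 -0.76]
.001,-.055,.08,42 dp [0.016, -0.001, -0.041] tw [0.0, -0.1, 0.2]
.001,-.077,.1,-48 dp [-0.006, -0.001, -0.089] tw [0.2, -90.1, 0.2]
```

```bash
python3 -m inch '{"dp":[[0.008,-0.001,-0.02],[0.016,-0.001,-0.041],[0.016,-0.001,-0.05],[0.012,-0.001,-0.06],[0.008,-0.001,-0.07],[0.003,-0.001,-0.08],[-0.006,-0.001,-0.089],[-0.006,-0.001,-0.089]],"twist":[[0,0,0],[0,0,0],[0,-8,0],[0,-16,0],[0,-24,0],[0,-32,0],[0,-40,0],[0,-48,0]],"gripper":[1,1,1,1,1,1,1,1]}' 40; python3 go.py .001,-.077,.1,-48
```

```text
time: 10.8
tool_pos: [0.5773, -0.1356, 0.0883]
tcp_rot: [0.046, 0.602, 0.797, -0.031]
wrist_force: [0.3, 0.7, -1.3]
grip_width: 0.0395
t 10.8 grasp(rack) [ 0.0011 -0.0903  0.1072] lean/rotvec [-0.3 -6.3 -0.1] w 0.0395 F [ 0.3  0.7 -1.3] j [-0.25  0.29  1.43 -0.09  1.36 -0.51]
.001,-.077,.1,-48 dp [0.001, -0.0, 0.001] tw [0.3, -41.7, -0.1]
```

```bash
python3 -m inch '{"dp":[[0.001,0,0.001],[0.001,0,0.001],[0.001,0,0.001],[0.001,0,0.001],[0.001,0,0.001],[0.001,0,0.001],[0.001,0,0.001]],"twist":[[0,-8,0],[0,-16,0],[0,-24,0],[0,-32,0],[0,-41.7,0],[0,-41.7,0],[0,-41.7,0]],"gripper":[1,1,1,1,1,1,1]}' 40; python3 go.py .001,-.077,.049,-48
python3 - <<'E'
from h import *
p=manip.snapshot("scene");save(p,"s5.png",(220,160,460,460),2)
E
```

```text
time: 11.5
tool_pos: [0.5765, -0.134, 0.0859]
tcp_rot: [0.324, 0.551, 0.729, -0.243]
wrist_force: [0.2, 0.0, -1.2]
grip_width: 0.0393
t 11.5 grasp(rack) [ 0.0008 -0.0766  0.0987] lean/rotvec [ -0.2 -47.8  -0.1] w 0.0393 F [ 0.2  0.  -1.2] j [ 0.05  0.27  1.66 -0.9   1.17  0.13]
.001,-.077,.049,-48 dp [0.037, -0.0, 0.034] tw [0.2, -0.2, -0.0]
```

View pics/s5.png

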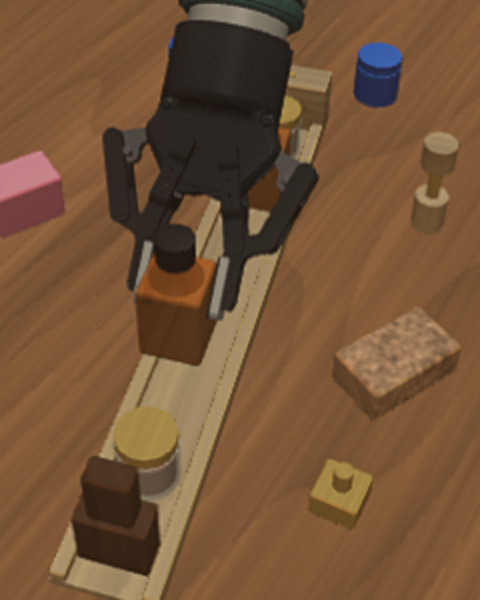

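Bottle B hangs upright above the lane, cap at (176,245). Bottle A and both jars are standing. I lower it.

```bash
python3 -m inch '{"dp":[[0.012,0,0.011],[0.024,0,0.022],[0.034,0,0.031],[0.037,0,0.034],[0.038,0,0.035],[0.0395,0,0.0365],[0.0395,0,0.0365]],"twist":[[0,0,0],[0,0,0],[0,0,0],[0,0,0],[0,0,0],[0,0,0],[0,0,0]],"gripper":[1,1,1,1,1,1,1]}' 40; python3 go.py .001,-.077,.045,-48
```

```text
time: 12.25
tool_pos: [0.5778, -0.1351, 0.0336]
tcp_rot: [0.325, 0.552, 0.729, -0.242]
wrist_force: [0.6, -0.0, -1.2]
grip_width: 0.0397
t 12.25 grasp(rack) [ 0.0018 -0.078   0.0464] lean/rotvec [ -0.3 -47.8   0.1] w 0.0397 F [ 0.6 -0.  -1.2] j [ 0.05  0.36  1.67 -0.94  1.11  0.22]
.001,-.077,.045,-48 dp [0.002, -0.001, 0.0] tw [0.3, -0.2, -0.2]
```

```bash
python3 -m inch '{"dp":[[0.001,0,0.001],[0.0015,0,0.0015],[0.0015,0,0.0015]],"twist":[[0,0,0],[0,0,0],[0,0,0]],"gripper":[1,1,1]}' 40; python3 go.py .001,-.077,.045,-48
```

```text
time: 12.55
tool_pos: [0.5779, -0.1352, 0.0316]
tcp_rot: [0.325, 0.552, 0.729, -0.242]
wrist_force: [1.0, 0.0, -2.4]
grip_width: 0.0396
t 12.55 grasp(rack) [ 0.0018 -0.0781  0.0444] lean/rotvec [ -0.4 -47.8   0.1] w 0.0396 F [ 1.   0.  -2.4] j [ 0.05  0.37  1.67 -0.94  1.1   0.23]
.001,-.077,.045,-48 dp [0.0, -0.001, -0.001] tw [0.3, -0.2, -0.2]
```

```bash
python3 -m inch '{"dp":[[0.001,0,0.001],[0.001,0,0.001],[0.0015,0,0.0015],[0.0015,0,0.0015]],"twist":[[0,0,0],[0,0,0],[0,0,0],[0,0,0]],"gripper":[1,1,1,1]}' 40; python3 go.py .001,-.077,.045,-48
```

```text
time: 12.95
tool_pos: [0.578, -0.1353, 0.0298]
tcp_rot: [0.325, 0.552, 0.728, -0.242]
wrist_force: [-0.7, 0.6, 1.6]
grip_width: 0.0392
t 12.95 grasp(rack) [ 0.0019 -0.0783  0.0425] lean/rotvec [ -0.4 -47.9   0.1] w 0.0392 F [-0.7  0.6  1.6] j [ 0.05  0.37  1.67 -0.94  1.1   0.23]
.001,-.077,.045,-48 dp [-0.001, -0.001, -0.003] tw [0.3, -0.1, -0.2]
```

```bash
python3 -m inch '{"dp":[[0,0,0],[0,0,0],[0,0,0],[0,0,0],[0,0,0],[-0.005,0,-0.03],[-0.02,0,-0.06],[-0.05,0,-0.08]],"twist":[[0,0,0],[0,0,0],[0,0,0],[0,0,0],[0,0,0],[0,0,0],[0,0,0],[0,0,0]],"gripper":[0.2,0,0,0,0,0,0,0]}' 40; python3 go.py 0,-.212,.22,0
python3 - <<'E'
from h import *
p=manip.snapshot("scene");save(p,"s6.png",(220,160,460,460),2)
E
```

```text
time: 13.75
tool_pos: [0.5698, -0.1092, 0.1204]
tcp_rot: [0.324, 0.551, 0.729, -0.243]
wrist_force: [1.6, -0.4, 0.2]
grip_width: 0.0852
t 13.75 grasp(rack) [ 0.0011 -0.0509  0.1331] lean/rotvec [ -0.3 -47.8  -0.1] w 0.0852 F [ 1.6 -0.4  0.2] j [ 0.1   0.21  1.65 -0.88  1.25  0.11]
0,-.212,.22,0 dp [-0.159, -0.001, 0.055] tw [0.3, 47.8, 0.1]
```

View pics/s6.png

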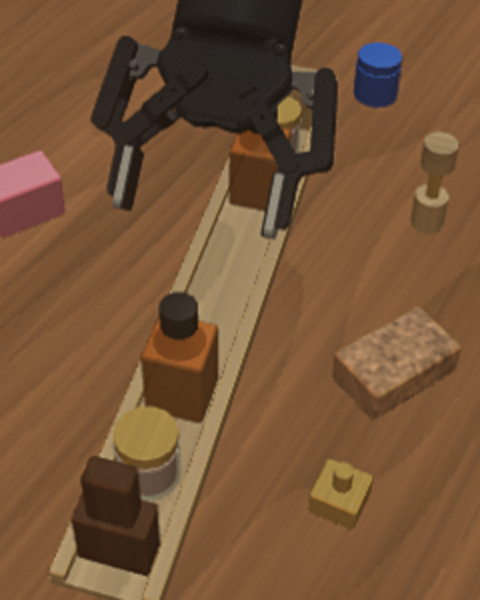

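Both bottles stand, B's cap at (178,315), and the jars are upright. Next is the slider.

```bash
python3 -m inch '{"dp":[[-0.025,0,-0.02],[-0.06,0,-0.01],[-0.1,0,0.02],[-0.159,-0.001,0.055],[-0.159,-0.001,0.055],[-0.159,-0.001,0.055],[-0.159,-0.001,0.055],[-0.159,-0.001,0.055]],"twist":[[0,8,0],[0,16,0],[0,24,0],[0,32,0],[0,40,0],[0,47.8,0],[0,47.8,0],[0,47.8,0]],"gripper":[0,0,0,0,0,0,0,0]}' 40; python3 go.py 0,-.212,.22,0 0,-.212,.078,0
python3 - <<'E'
from go import *
p=manip.snapshot("wrist");im=p["frame"].copy()
for X in W(Q,[[x,y,.09] for x in(-.014,.014) for y in(-.203,-.221)]): cv2.circle(im,tuple(int(v) for v in proj(p,X)),3,(0,255,0),-1)
for X in W(Q,[[x,-.2,.051] for x in(-.022,.022)]+[[0,-.154,.05],[0,-.09,.094]]): cv2.circle(im,tuple(int(v) for v in proj(p,X)),3,(255,0,255),-1)
p["frame"]=im;save(p,"w7.png")
E
```

```text
time: 14.6
tool_pos: [0.6112, -0.2532, 0.209]
tcp_rot: [0.006, 0.603, 0.798, 0.004]
wrist_force: [-0.4, 0.5, 0.2]
grip_width: 0.0852
t 14.6 grasp(rack) [ 0.0017 -0.2147  0.228 ] lean/rotvec [-0.7 -0.3 -0.1] w 0.0852 F [-0.4  0.5  0.2] j [-0.45  0.44  0.99  0.    1.7  -0.73]
0,-.212,.22,0 dp [0.003, -0.002, 0.008] tw [0.7, 0.3, 0.1]
0,-.212,.078,0 dp [0.004, -0.004, 0.15] tw [0.7, 0.3, 0.1]
```

View pics/w7.png

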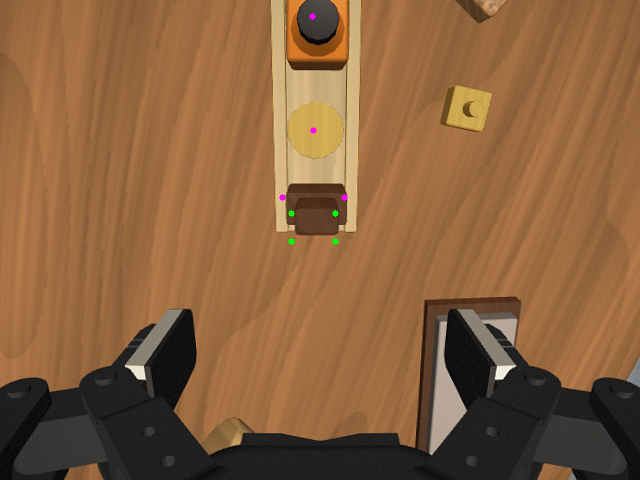

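The slider tab top covers rows 207–235, centred at column 317. It is about 4 mm nearer the fixed end and 2 mm to +x of my prediction. Jar_b and bottle B lie on the lane line.

```bash
python3 go.py .002,-.208,.078,0; python3 -m inch '{"dp":[[0.003,0,0.03],[0.008,-0.002,0.07],[0.008,-0.002,0.11],[0.008,-0.002,0.15],[0.008,-0.002,0.15],[0.008,-0.002,0.15]],"twist":[[0.7,0.3,0],[0.7,0.3,0],[0.7,0.3,0],[0.7,0.3,0],[0.7,0.3,0],[0.7,0.3,0]],"gripper":[0,0,0,0,0,0]}' 40; python3 go.py .002,-.208,.078,0
```

```text
t 14.65 grasp(rack) [ 0.0022 -0.2136  0.2284] lean/rotvec [-0.8 -0.3 -0.2] w 0.0858 F [0.9 0.7 0.3] j [-0.45  0.44  0.99  0.    1.7  -0.73]
.002,-.208,.078,0 dp [0.007, -0.002, 0.15] tw [0.8, 0.3, 0.2]
time: 15.25
tool_pos: [0.6095, -0.2439, 0.0603]
tcp_rot: [0.001, 0.601, 0.799, 0.0]
wrist_force: [1.0, 0.1, 1.9]
grip_width: 0.0852
t 15.25 grasp(rack) [ 0.0029 -0.2054  0.0793] lean/rotvec [-0.  -0.1 -0.3] w 0.0852 F [1.  0.1 1.9] j [-0.44  0.53  1.18 -0.    1.44 -0.72]
.002,-.208,.078,0 dp [-0.003, -0.001, 0.001] tw [0.0, 0.1, 0.3]
```

```bash
python3 -m inch '{"dp":[[-0.003,-0.001,0],[-0.003,-0.001,0],[-0.003,-0.001,0],[-0.003,-0.001,0],[-0.003,-0.001,0],[-0.003,-0.001,0],[-0.003,-0.001,0],[-0.003,-0.001,0]],"twist":[[0,0,0.3],[0,0,0.3],[0,0,0.3],[0,0,0.3],[0,0,0.3],[0,0,0.3],[0,0,0.3],[0,0,0.3]],"gripper":[1,1,1,1,1,1,1,1]}' 30; python3 go.py .002,-.02,.078,0  .001,.03,.078,0
```

```text
time: 16.05
tool_pos: [0.6092, -0.2477, 0.0616]
tcp_rot: [0.001, 0.604, 0.797, -0.0]
wrist_force: [-4.7, -0.3, 5.6]
grip_width: 0.0276
t 16.05 grasp(rack) [ 0.0015 -0.2089  0.0806] lean/rotvec [-0.  -0.1  0. ] w 0.0276 F [-4.7 -0.3  5.6] j [-0.44  0.53  1.17 -0.    1.44 -0.72]
.002,-.02,.078,0 dp [0.189, 0.0, 0.002] tw [0.0, 0.1, -0.0]
.001,.03,.078,0 dp [0.239, -0.001, 0.002] tw [0.0, 0.1, -0.0]
```

```bash
for i in 1; do python3 -m inch '{"dp":[[0.008,0,0],[0.016,0,0],[0.024,0,0],[0.032,0,0],[0.04,0,0],[0.048,0,0],[0.056,0,0],[0.064,0,0]],"twist":[[0,0,0],[0,0,0],[0,0,0],[0,0,0],[0,0,0],[0,0,0],[0,0,0],[0,0,0]],"gripper":[1,1,1,1,1,1,1,1]}' 30; done; python3 go.py .001,.03,.079,0
```

```text
time: 16.85
tool_pos: [0.5916, -0.1857, 0.0616]
tcp_rot: [0.001, 0.604, 0.797, -0.001]
wrist_force: [-2.8, -4.1, 1.3]
grip_width: 0.0274
t 16.85 grasp(rack) [ 0.0014 -0.1444  0.0806] lean/rotvec [-0.  -0.1  0. ] w 0.0274 F [-2.8 -4.1  1.3] j [-0.36  0.43  1.31 -0.    1.41 -0.64]
.001,.03,.079,0 dp [0.174, -0.0, 0.001] tw [0.0, 0.1, -0.0]
```

```bash
python3 -m inch '{"dp":[[0.008,0,0],[0.016,0,0],[0.024,0,0],[0.032,0,0],[0.04,0,0],[0.048,0,0],[0.056,0,0],[0.064,0,0]],"twist":[[0,0,0],[0,0,0],[0,0,0],[0,0,0],[0,0,0],[0,0,0],[0,0,0],[0,0,0]],"gripper":[1,1,1,1,1,1,1,1]}' 30;  python3 go.py .001,.03,.079,0
python3 - <<'E'
from h import *
p=manip.snapshot("scene");save(p,"s8.png",(220,150,460,400),2)
E
```

```text
time: 17.65
tool_pos: [0.574, -0.1235, 0.0615]
tcp_rot: [0.001, 0.604, 0.797, -0.001]
wrist_force: [-2.7, -5.1, 3.3]
grip_width: 0.0274
t 17.65 grasp(rack) [ 0.0013 -0.0798  0.0805] lean/rotvec [-0.  -0.1  0. ] w 0.0274 F [-2.7 -5.1  3.3] j [-0.27  0.34  1.42 -0.    1.38 -0.55]
.001,.03,.079,0 dp [0.11, -0.0, 0.001] tw [0.0, 0.1, -0.0]
```

View pics/s8.png

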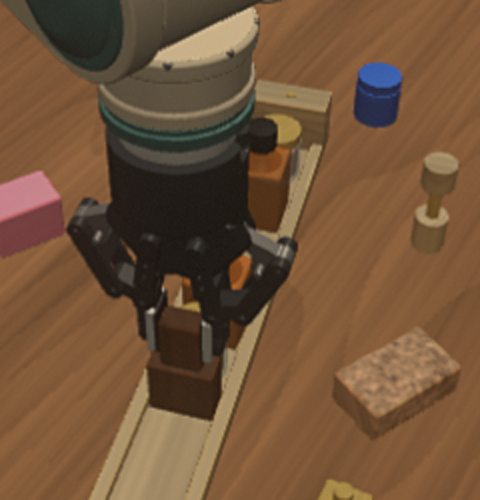

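The slider pushes jar_b and bottle B upright, and bottle A still stands ahead of them. I continue.

```bash
python3 -m inch '{"dp":[[0.008,0,0],[0.016,0,0],[0.024,0,0],[0.032,0,0],[0.04,0,0],[0.048,0,0],[0.056,0,0],[0.064,0,0]],"twist":[[0,0,0],[0,0,0],[0,0,0],[0,0,0],[0,0,0],[0,0,0],[0,0,0],[0,0,0]],"gripper":[1,1,1,1,1,1,1,1]}' 30;  python3 go.py .001,.03,.079,0;  python3 -m inch '{"dp":[[0.004,0,0],[0.008,0,0],[0.012,0,0],[0.016,0,0],[0.02,0,0],[0.024,0,0],[0.028,0,0],[0.032,0,0]],"twist":[[0,0,0],[0,0,0],[0,0,0],[0,0,0],[0,0,0],[0,0,0],[0,0,0],[0,0,0]],"gripper":[1,1,1,1,1,1,1,1]}' 30;  python3 go.py .001,.035,.079,0
```

```text
time: 18.5
tool_pos: [0.5561, -0.0603, 0.0616]
tcp_rot: [0.001, 0.603, 0.797, -0.001]
wrist_force: [-2.1, -4.0, 2.3]
grip_width: 0.0278
t 18.5 grasp(rack) [ 0.0013 -0.0142  0.0806] lean/rotvec [ 0.  -0.1 -0. ] w 0.0278 F [-2.1 -4.   2.3] j [-0.17  0.27  1.51 -0.    1.37 -0.45]
.001,.03,.079,0 dp [0.044, -0.0, 0.001] tw [-0.0, 0.1, 0.0]
time: 19.3
tool_pos: [0.5474, -0.0296, 0.0616]
tcp_rot: [0.001, 0.604, 0.797, -0.001]
wrist_force: [-2.1, -5.3, 1.9]
grip_width: 0.0273
t 19.3 grasp(rack) [0.0012 0.0178 0.0806] lean/rotvec [ 0.  -0.1  0. ] w 0.0273 F [-2.1 -5.3  1.9] j [-0.12  0.24  1.54 -0.    1.36 -0.39]
.001,.035,.079,0 dp [0.017, -0.0, 0.002] tw [-0.0, 0.1, -0.0]
```

```bash
python3 -m inch '{"dp":[[0.003,0,0],[0.006,0,0],[0.008,0,0],[0.01,0,0],[0.012,0,0],[0.014,0,0]],"twist":[[0,0,0],[0,0,0],[0,0,0],[0,0,0],[0,0,0],[0,0,0]],"gripper":[1,1,1,1,1,1]}' 30;  python3 go.py; python3 -m inch '{"dp":[[0.001,0,0],[0.002,0,0],[0.002,0,0]],"twist":[[0,0,0],[0,0,0],[0,0,0]],"gripper":[1,1,1]}' 30;  python3 go.py
```

```text
time: 19.9
tool_pos: [0.5436, -0.0163, 0.0616]
tcp_rot: [0.001, 0.604, 0.797, -0.001]
wrist_force: [-1.9, -6.3, 2.0]
grip_width: 0.0275
t 19.9 grasp(rack) [0.0012 0.0316 0.0806] lean/rotvec [ 0.  -0.2  0. ] w 0.0275 F [-1.9 -6.3  2. ] j [-0.1   0.23  1.55 -0.    1.36 -0.37]
time: 20.2
tool_pos: [0.5435, -0.0161, 0.0616]
tcp_rot: [0.002, 0.604, 0.797, -0.002]
wrist_force: [2.3, -11.2, -1.3]
grip_width: 0.0276
t 20.2 grasp(rack) [0.0012 0.0319 0.0806] lean/rotvec [-0.  -0.4  0.1] w 0.0276 F [  2.3 -11.2  -1.3] j [-0.09  0.23  1.56 -0.01  1.36 -0.37]
```

```bash
python3 -m inch '{"dp":[[0.002,0,0],[0.003,0,0],[0.004,0,0]],"twist":[[0,0,0],[0,0,0],[0,0,0]],"gripper":[1,1,1]}' 30;  python3 go.py; python3 -m inch '{"dp":[[0,0,0],[0,0,0],[0,0,0],[0,0,0],[0,0,0],[0,0,-0.03],[0,0,-0.08],[0,0,-0.13]],"twist":[[0,0,0],[0,0,0],[0,0,0],[0,0,0],[0,0,0],[0,0,0],[0,0,0],[0,0,0]],"gripper":[0.5,0,0,0,0,0,0,0]}' 30;  python3 go.py 0,-.1,.25,0
python3 - <<'E'
from h import *
p=manip.snapshot("wrist");save(p,"w9.png")
E
```

```text
time: 20.5
tool_pos: [0.5434, -0.0158, 0.0616]
tcp_rot: [0.006, 0.605, 0.796, -0.004]
wrist_force: [6.2, -23.8, -4.4]
grip_width: 0.0277
t 20.5 grasp(rack) [0.0011 0.0323 0.0806] lean/rotvec [-0.  -0.8  0.2] w 0.0277 F [  6.2 -23.8  -4.4] j [-0.09  0.22  1.56 -0.01  1.35 -0.36]
time: 21.3
tool_pos: [0.5421, -0.0138, 0.1925]
tcp_rot: [0.005, 0.605, 0.797, -0.004]
wrist_force: [1.3, -0.3, 0.2]
grip_width: 0.0854
t 21.3 grasp(rack) [0.0005 0.0346 0.2115] lean/rotvec [ 0.1 -0.7  0.2] w 0.0854 F [ 1.3 -0.3  0.2] j [-0.09  0.11  1.41 -0.01  1.61 -0.36]
0,-.1,.25,0 dp [-0.135, -0.0, -0.037] tw [-0.1, 0.7, -0.2]
```

View pics/w9.png

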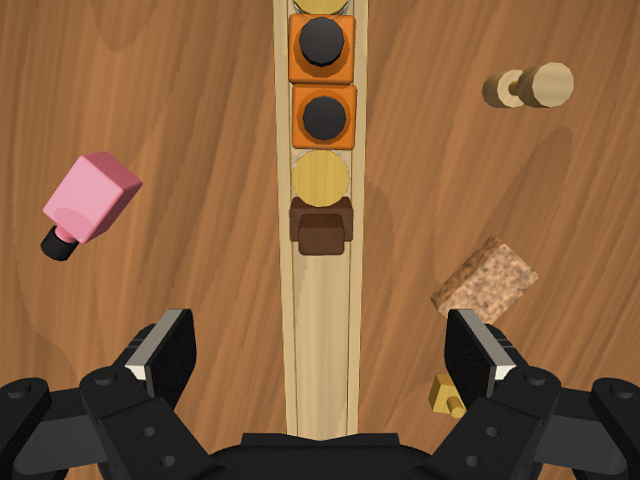

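From above, slider (222), jar (180), bottle (117) and bottle (48) stand in a tight row. I clear the arm and check the fixed-end side.

```bash
python3 -m inch '{"dp":[[-0.05,0,-0.03],[-0.1,0,-0.06],[-0.15,0,-0.09],[-0.2,0,-0.12],[-0.2,0,-0.12],[-0.2,0,-0.12]],"twist":[[0,0,0],[0,0,0],[0,0,0],[0,0,0],[0,0,0],[0,0,0]],"gripper":[0,0,0,0,0,0]}'
python3 - <<'E'
from h import *
a=manip.snapshot("scene");b=manip.snapshot("top")
A=cv2.resize(a["frame"][160:360,280:440],None,fx=2.4,fy=2.4,interpolation=2);B=cv2.resize(b["frame"][130:290,220:400],None,fx=2,fy=3,interpolation=2)
im=np.hstack([A[:480,:],np.pad(B,((0,max(0,480-B.shape[0])),(0,0),(0,0)))]);print(im.shape);cv2.imwrite("pics/f10.png",im[:,:,::-1])
for l in["sanding_block","spool_clamp","thumb_plane","jar_a","bottle_a"]: print(l,[(np.round(d["bbox"]).tolist(),round(d["conf"],2)) for d in manip.recognise(b,l)])
E
```

```text
time: 21.95
tool_pos: [0.5978, -0.2091, 0.3293]
tcp_rot: [0.014, 0.606, 0.795, 0.0]
wrist_force: [-0.4, -0.4, -0.5]
grip_width: 0.0851
(480, 744, 3)
sanding_block [([338.0, 138.0, 382.0, 172.0], 0.8)]
spool_clamp [([268.0, 162.0, 288.0, 186.0], 0.76)]
thumb_plane [([411.0, 138.0, 430.0, 156.0], 0.85)]
jar_a [([317.0, 228.0, 340.0, 246.0], 0.92), ([253.0, 241.0, 276.0, 264.0], 0.83), ([193.0, 219.0, 220.0, 242.0], 0.83), ([232.0, 303.0, 262.0, 325.0], 0.73)]
bottle_a [([274.0, 235.0, 300.0, 258.0], 0.94), ([345.0, 308.0, 396.0, 347.0], 0.67), ([296.0, 226.0, 322.0, 255.0], 0.66)]
```

View pics/f10.png

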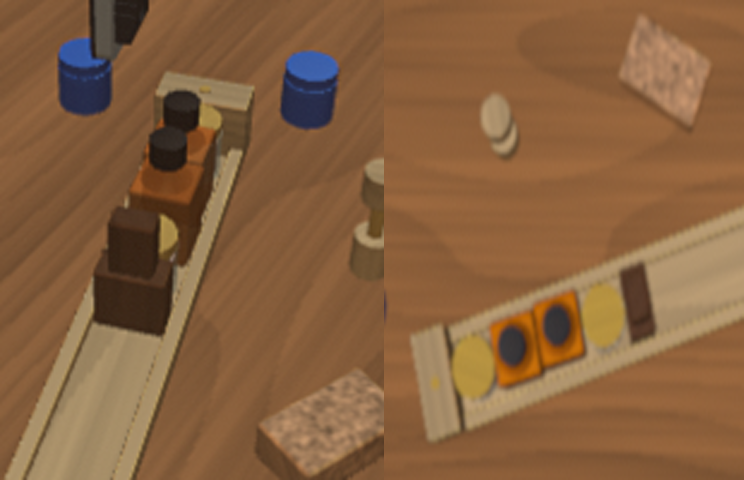

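Everything is upright and packed against the fixed end: jar, bottle, bottle, jar, slider. The bystanders have not moved.

```bash
python3 -c "
from rig import manip
print(manip.job_done())"
```

```text
the job is handed in; nothing more can be done
None
```

I stood both brown bottles upright in the lane between the jars. Then I gripped the slider's tab and pushed the row slowly until it stalled against the fixed end. The wrist force was then about 25 N, and the tab stood about 32 mm along the lane in my fitted frame (33 mm expected).

The last wrist, top and scene pictures show jar, bottle, bottle, jar and slider all standing, with no gap visible. The other things on the bench, including the blue jars and pink bottle, were within about 3 pixels of where the detector first found them. The job was handed in at about 22 s with the arm clear.

My lane estimate was up to about 4 mm off along its length. I corrected for that from the wrist pictures, and no check failed.

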